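# Stack centrifuge spacer rings on a ball-catch arbor

### The job

Thread the three aluminium spacer rings onto the upright arbor of the stand in order of size: the largest first, then the medium one, the smallest last on top. Press each one gently past the spring balls and fully home, so that the stack lies flat on the collar with no gaps. Do not force the rings against the stand, and leave the beaker, the spanner and the marker where they are.

Things in the scene. Friction and masses are not known exactly. Their poses are not given: they have to be found in the camera images.
- stand: the arbor stand, fixed: a dark steel plate 110 x 110 x 12 mm carrying a round collar 50 mm in diameter, 8 mm thick (the rings' seat, 20 mm above the worktop), and an upright steel arbor 16 mm in diameter, its tip 86 mm above the worktop, tip edge chamfered 1.5 mm. Origin: centre of the PLATE's underside, x and y along the plate's edges, z up.
- seat_level (a point): a point over the middle of the PLATE, level with the collar's top, 20 mm above the worktop. Not the arbor's axis: arbor and collar, which do not yield, are clamped in an oversize hole, off the plate's centre by an unknown amount, up to 9 mm each way along the plate's x and also along its y. That is not measured: find the arbor by touch or camera.
- ball_a (a joint): travel (m) of one of two opposed spring balls, 8 mm in diameter, in the plate's +x and -x sides of the arbor, centred 73 mm above the worktop: 0 = sticking out 2.5 mm, up to 0.0025 pressed flush. A ring does not fall past them: it takes about 5 to 15 N down, with some drag until the whole ring is below them.
- ring_large: the largest of three plain bare-aluminium spacer rings: outside diameter 62 mm, thickness 20 mm, straight through bore 18 mm in diameter. Lies flat on the worktop at the start. Origin: centre of its underside; z is the ring's axis, up.
- ring_medium: the medium of three plain bare-aluminium spacer rings: outside diameter 52 mm, thickness 16 mm, straight through bore 18 mm in diameter. Lies flat on the worktop at the start. Origin: centre of its underside; z is the ring's axis, up.
- ring_small: the smallest of three plain bare-aluminium spacer rings: outside diameter 42 mm, thickness 12 mm, straight through bore 18 mm in diameter. Lies flat on the worktop at the start. Origin: centre of its underside; z is the ring's axis, up.
- beaker: small clear beaker, 53 mm across, 56 mm high, standing behind the work; a bystander. Origin: centre of its underside.
- flat_spanner: small flat open-ended spanner 139 x 26 x 4 mm lying behind the work; a bystander. Origin: centre of its underside.
- marker: blue and white marker pen 135 mm long, 15 mm thick, lying to the right of the work; a bystander. Origin: centre of its underside.
Not all that is in view belongs to the job. What is shaped like the ring_medium but green or pink is not meant.

How it is judged:
On the way, in this order (a step that is already met when the one before it is completed fails the run):
1. the largest ring lies home on the collar (z of ring_large in the frame of stand between 0.017 and 0.022 m and horizontal distance between ring_large and stand below 0.015 m and angle between ring_large's own z axis and vertical below 0.08 rad), for 0.2 s.
2. the medium ring lies home on the largest (all of step 1 and z of ring_medium in the frame of stand between 0.037 and 0.042 m and horizontal distance between ring_medium and stand below 0.015 m and angle between ring_medium's own z axis and vertical below 0.08 rad), for 0.2 s.
3. the smallest ring lies home on the medium one (all of step 2 and z of ring_small in the frame of stand between 0.053 and 0.058 m and horizontal distance between ring_small and stand below 0.015 m and angle between ring_small's own z axis and vertical below 0.08 rad), for 0.2 s.
At the end, for the whole second after the job is handed in: All three rings are threaded on the arbor, at rest, their undersides 20 mm (largest, on the collar), 40 mm (medium) and 56 mm (smallest) above the worktop, within -3 and +2 mm, flat within 0.08 rad, axes within 15 mm of the base plate's centre (all of step 3 and linear speed of each of ring_large, ring_medium, ring_small below 0.02 m/s); the robot touches nothing.
It fails at once if a ring presses on the stand with more than 40 N (contact force between any of ring_large, ring_medium, ring_small and stand above 40 N).
It fails at once if the robot or its gripper presses on the stand with more than 40 N (contact force between any of the fingers, the arm and stand above 40 N).
It fails at once if the beaker is moved more than 25 mm (distance of beaker from where it was at the start of the episode above 0.025 m).
It fails at once if the spanner is moved more than 25 mm (distance of flat_spanner from where it was at the start of the episode above 0.025 m).
It fails at once if the marker is moved more than 25 mm (distance of marker from where it was at the start of the episode above 0.025 m).
It also fails if it takes over 72 s, if anything falls off the work surface, if the arm or the gripper's body presses on something with over 40 N, if the wrist force passes 120 N, or if a joint passes its speed limit or range.

### The arm

A 6-joint arm with a two-finger parallel gripper is mounted at the origin on a cart in front of the work surface, level with it; the furniture and walls round the work are solid. World frame = base frame: x ahead of the robot, y to its left, z up, the work surface at z = 0. Lengths are in m, angles in rad, forces in N, time in s.
With the tool pointing down it reaches from about 0.3 to 0.875 m from the base axis. Payload 6.4 kg.
Tool frame: the origin (TCP) lies on the centre line of the jaws, within the pads' length; the fingertips stand 25 mm ahead of it and the grasp point (between the pads) lies 6 mm ahead of it (ctrl.tip_reach is the distance from the TCP to the fingertips, in m); z points along the fingers, y is the line along which they close (so a half turn about z gives the same grasp; the last joint's range is limited). The gripper opens to 85 mm and grips with 20 to 120 N. Pads are 22 mm wide; open, the fingers measure 114 mm over their backs; the gripper's body (76 mm by 85 mm) begins 54 mm behind the grasp point. The pads swing forward as they close: fully open they stand 13 mm farther back than shut.
Start: joints at [1.074, 0.181, 1.607, -0, 1.354, -0.206], TCP at [0.165, 0.551, 0.256] pointing down, gripper open.
Joint ranges: [-2.99, 2.99], [-0.89, 2.07], [0.3, 2.58], [-1.14, 4.28], [0, 2.63], [-3.12, 3.12]. Speed limits (rad/s): [2.57, 2.57, 3.01, 3.14, 3.14, 3.14].

### API

Orientations are given as a unit quaternion [w, x, y, z].
In Python, from bench import ctrl gives the robot as it stands.
- The arm moves only by the tool servo_tool, never from a script. Its argument "motion" is a list that holds one entry, the list of rows, each a list of 5 numbers: the shift along the tool's x, y, z in cm, then the turn about the tool's z in degrees, then the closure, from -1 (fully open) to 1 (shut). In form: [[[dx, dy, dz, twist, claw], ...]]. A call has 1 to 5 rows; each row is the pose to reach, as a shift and turn from the pose commanded when the call began, along the tool's axes at that moment; what a row does not reach only later rows make up. A row lasts 1/10 s, in which the tool goes at most 50 mm and 8.59 degrees, less where a joint would pass 70% of its speed; a pose out of reach is approached as far as the arm can. A call with a gripper value outside its range is refused whole. The fingers move at their own pace and stop on an object; the grip force is fixed at half the most. Time passes only in rows, so rows that repeat a pose let the fingers close. It gives the time, the measured TCP pose, the force, the opening and the grip force at its end, in the units of the state.
- ctrl.get_obs(): the state, without advancing time (a new reading comes with each control period).
- ctrl.camera(name): name is "scene" or "top"; returns a dict with "pixels" (420x560x3 uint8, red, green, blue), "depth" (420x560 float32, m along the optical axis (not along the pixel's ray), 0 where there is no reading), "fx", "fy", "cx", "cy" (pixels), "k1" (the pictures are not rectified: a ray, as slopes to the right and down, at radius r is drawn at 1 + k1 r^2 times it, then the intrinsics apply), "R" (3x3) and "t" (3): a world point X has camera coordinates R X + t. Camera axes: x right, y down, z forward; pixel columns grow to the right and rows downward; lengths in m; the calibration is good to about 2 mm. A picture is of the moment at which its call begins.
- ctrl.hand_in(): hands the job in; it is judged then, once.
The state is a dict: "time_s": time; "q": joint angles; "dq": joint speeds; "joint_efforts": joint torques, N m; "eef_pos": TCP position; "eef_rot": TCP orientation; "wrist_force": force on the tool from outside, world axes, zero at the start; "torque": the same for the moment, N m; "opening": opening from 0.0 (shut) to 1.0 (fully open); "grasp_force": force on a finger pad.
Only numpy, scipy, OpenCV 4.12 (cv2) and the standard library are available. Lean on these libraries where they do the work, as an engineer would, in place of code of your own. Each camera call takes 0.05 s, during which the arm holds its last target. There are 200 camera calls.

## Working session

There is one attempt and no reset: what is moved stays moved. The work goes in short steps, Python scripts to look and compute and a tool call to move; the robot and the scene stay as the last step left them, time stands still between calls to the robot, and variables do not carry over. Pictures are saved under pics/ and viewed, at most 10 in all, crops included, and the job is handed in when it is done.

Besides the shell and the picture viewer there is one more tool, called after ">>>" as name(argument=value, ...), one argument or row to a line, values as JSON. servo_tool: Moves the arm, as the interface text tells. Its arguments: {"type":"object","properties":{"motion":{"type":"array"}},"required":["motion"]}

```bash
mkdir -p pics; ls
python3 - <<'E'
from bench import ctrl
import cv2,numpy as np
for n in ("scene","top"):
    c=ctrl.camera(n)
    np.savez("pics/"+n+"0.npz",**c)
    cv2.imwrite("pics/%s0.png"%n,c["pixels"][:,:,::-1])
    R,t=np.array(c["R"]),np.array(c["t"]); print(n,c["fx"],c["cx"],c["cy"],c["k1"],-R.T@t,R[2])
o=ctrl.get_obs();print({k:np.round(v,3) for k,v in o.items()},ctrl.tip_reach)
E
```

```text
pics
scene 439.44824745824394 273.12274605547066 206.1229992761887 0.004746937603381051 [0.2363511  0.61084066 0.72771803] [ 0.32461368 -0.70046173 -0.63559368]
top 412.11413498973826 289.89200614802644 211.76616170876514 0.03913561731623695 [ 0.40697723 -0.10948674  0.99027015] [ 0.20846403  0.0211791  -0.97780069]
{'time_s': np.float64(0.1), 'q': array([ 1.074,  0.182,  1.608,  0.   ,  1.354, -0.206]), 'dq': array([ 0.002, -0.002, -0.004,  0.002,  0.001,  0.001]), 'joint_efforts': array([-0.0000e+00, -4.4587e+01, -3.5224e+01, -0.0000e+00,  4.0000e-03,
        0.0000e+00]), 'eef_pos': array([0.165, 0.55 , 0.255]), 'eef_rot': array([-0.   ,  0.145,  0.989, -0.001]), 'wrist_force': array([-0.156, -0.451,  0.824]), 'torque': array([ 0.013,  0.04 , -0.005]), 'grasp_force': np.float64(0.0), 'opening': np.float64(1.003)} 0.025
```

View pics/scene0.png

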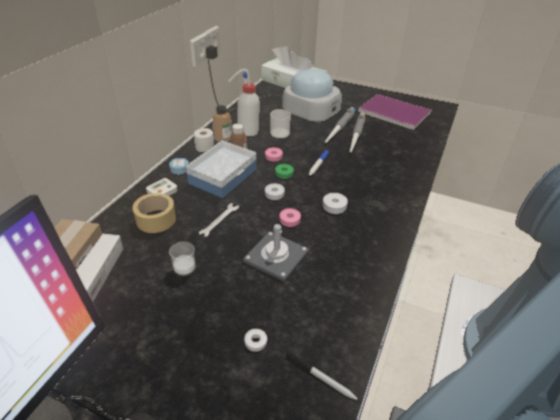

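View pics/top0.png

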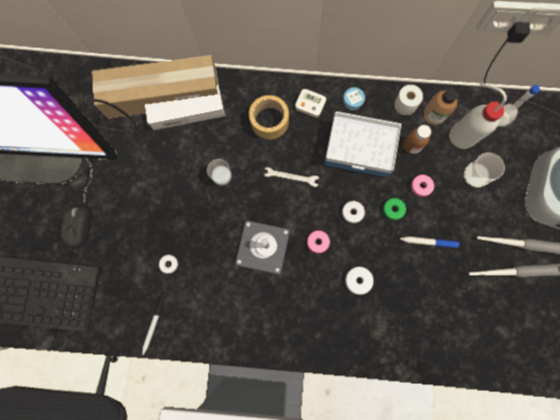

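The scene view shows the stand at about (277,253), and the white rings at (335,203) large, (274,191) medium and (256,340) small. In the top view these are the stand (263,247) and rings (360,280), (353,212) and (168,264). Next I'll measure them from both views.

```bash
cat > h.py <<'E'
import numpy as np,cv2
def K(c): return np.array([[c["fx"],0,c["cx"]],[0,c["fy"],c["cy"]],[0,0,1]],float),np.array([float(c["k1"]),0,0,0])
def ray(c,p):
    k,d=K(c); u=cv2.undistortPoints(np.array([[p]],float),k,d)[0,0]
    R=np.array(c["R"]); return -R.T@np.array(c["t"]), R.T@np.array([u[0],u[1],1])
def plane(c,p,z):
    o,r=ray(c,p); return o+r*(z-o[2])/r[2]
def tri(c1,p1,c2,p2):
    o1,r1=ray(c1,p1);o2,r2=ray(c2,p2);r1=r1/np.linalg.norm(r1);r2=r2/np.linalg.norm(r2)
    s=np.linalg.lstsq(np.c_[r1,-r2],o2-o1,rcond=None)[0];a=o1+s[0]*r1;b=o2+s[1]*r2
    return (a+b)/2,np.linalg.norm(a-b)
def proj(c,X):
    k,d=K(c);R=np.array(c["R"],float);return cv2.projectPoints(np.array(X,float).reshape(-1,3),cv2.Rodrigues(R)[0],np.array(c["t"],float),k,d)[0][:,0]
def ringmask(c,uv,w=24):
    im=c["pixels"];hsv=cv2.cvtColor(im,cv2.COLOR_RGB2HSV)
    m=((hsv[...,2]>110)&(hsv[...,1]<70)).astype(np.uint8)
    n,l,s,ce=cv2.connectedComponentsWithStats(m)
    ok=[i for i in range(1,n) if s[i,4]>60]
    i=min(ok,key=lambda i:np.hypot(*(ce[i]-uv)));return (l==i).astype(np.uint8),s[i]
E
python3 - <<'E'
from h import *
S=dict(np.load("pics/scene0.npz"));T=dict(np.load("pics/top0.npz"))
for nm,us,ut,h in (("L",(335,203),(360,280),.02),("M",(274,191),(353,212),.016),("S",(256,340),(168,264),.012)):
    holes=[]
    for c,u in ((S,us),(T,ut)):
        m,s=ringmask(c,u)
        cs,hi=cv2.findContours(m,cv2.RETR_CCOMP,cv2.CHAIN_APPROX_NONE)
        out=max(cs,key=cv2.contourArea);inn=[a for a,q in zip(cs,hi[0]) if q[3]>=0]
        e=cv2.fitEllipse(out);
        hc=None
        if inn:
            a=max(inn,key=cv2.contourArea)
            if len(a)>=5: hc=cv2.fitEllipse(a)
        print(nm,"outer",np.round(e[0],1),np.round(e[1],1),"hole",hc and np.round(hc[0]+hc[1],1),"bbox",s)
        print("   outer@h/2",plane(c,e[0],h/2).round(4),"hole@h", hc and plane(c,hc[0],h).round(4))
        pts=np.array([plane(c,p[0],h)[:2] for p in out[:,:].astype(float)]);print("   minrect dims at top",cv2.minEnclosingCircle(pts.astype(np.float32)))
        d=c["depth"];ys,xs=np.nonzero(cv2.erode(m,np.ones((3,3))));
        P=[]
        for y,x in zip(ys,xs):
            o,r=ray(c,(x,y));
            if d[y,x]>0:P.append(o+r*d[y,x])
        P=np.array(P);print("   depth z",np.percentile(P[:,2],[10,50,90]).round(4),len(P))
        holes.append(e[0])
    print("   tri",tri(S,holes[0],T,holes[1]))
for n,c,(u,v) in (("s",S,(277,250)),("t",T,(263,247))):
    cv2.imwrite(f"pics/st_{n}.png",cv2.resize(c["pixels"][v-45:v+45,u-45:u+45,::-1],None,fx=6,fy=6,interpolation=cv2.INTER_CUBIC))
a=cv2.imread("pics/st_s.png");b=cv2.imread("pics/st_t.png");cv2.imwrite("pics/st.png",cv2.resize(np.hstack([a,b]),(800,400)))
E
```

```text
L outer [334.8 202.4] [20.3 24.5] hole None bbox [323 193  25  21 419]
   outer@h/2 [ 0.4652 -0.2646  0.01  ] hole@h None
   minrect dims at top ((0.46068066358566284, -0.25263649225234985), 0.04249799996614456)
   depth z [0.0104 0.0179 0.0201] 329
L outer [359.3 280.2] [27.  27.9] hole [359.4 280.2   6.7   6.9] bbox [346 266  28  29 603]
   outer@h/2 [ 0.4665 -0.2643  0.01  ] hole@h [ 0.4659 -0.263   0.02  ]
   minrect dims at top ((0.46620362997055054, -0.2624974250793457), 0.032531749457120895)
   depth z [0.0176 0.02   0.0222] 462
   tri (array([ 0.46586953, -0.26444474,  0.01004803]), np.float64(0.001315508184438441))
M outer [274.3 190.8] [16.3 19.3] hole None bbox [265 183  20  17 272]
   outer@h/2 [ 0.6288 -0.2424  0.008 ] hole@h None
   minrect dims at top ((0.6247846484184265, -0.23286156356334686), 0.03579924255609512)
   depth z [0.0079 0.0137 0.0159] 202
M outer [353.2 211.4] [21.3 22.1] hole [353.1 211.1   5.9   6.6] bbox [342 201  23  22 379]
   outer@h/2 [ 0.6304 -0.2417  0.008 ] hole@h [ 0.6293 -0.2403  0.016 ]
   minrect dims at top ((0.628773033618927, -0.2406824231147766), 0.027585221454501152)
   depth z [0.0136 0.0161 0.0181] 268
   tri (array([ 0.62949771, -0.24192033,  0.00836453]), np.float64(0.0017074388984194674))
S outer [255.3 339.2] [21.6 22.3] hole [255.5 339.4   5.2   8.4] bbox [244 329  24  22 383]
   outer@h/2 [0.4658 0.1874 0.006 ] hole@h [0.4634 0.191  0.012 ]
   minrect dims at top ((0.4640386700630188, 0.19083739817142487), 0.02401953749358654)
   depth z [0.0085 0.0106 0.0125] 266
S outer [167.9 263.7] [17.9 18.6] hole [168.  263.6   6.3   7. ] bbox [159 255  19  19 263]
   outer@h/2 [0.4667 0.1893 0.006 ] hole@h [0.4667 0.1872 0.012 ]
   minrect dims at top ((0.4669705033302307, 0.18735873699188232), 0.02273232489824295)
   depth z [0.0095 0.012  0.0143] 163
   tri (array([0.46591678, 0.18853409, 0.0077374 ]), np.float64(0.0014018456349316403))
```

View pics/st.png

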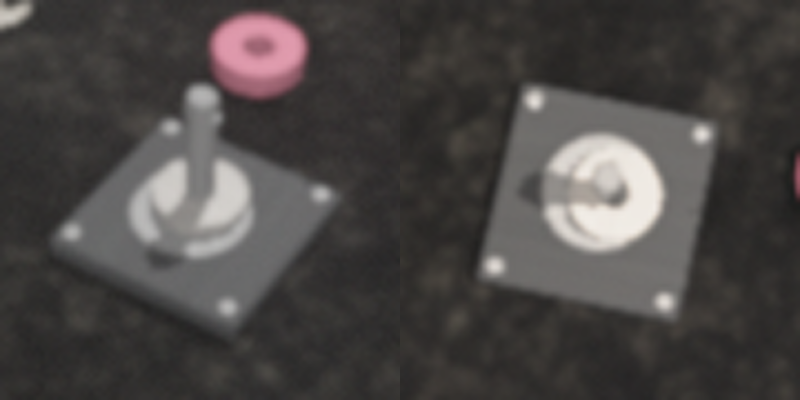

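The left crop shows the arbor tip at scene pixel about (277.5,226). The right crop shows it at top pixel about (264.4,241.7), with the collar visibly off the plate's centre. Now I'll measure the axis.

Run:
```python
from h import *
S=dict(np.load("pics/scene0.npz"));T=dict(np.load("pics/top0.npz"))
print("tip tri",tri(S,(277.3,225.8),T,(264.4,241.7)),"planes",plane(S,(277.3,225.8),.086),plane(T,(264.4,241.7),.086))
for n,c,(u,v) in (("s",S,(277,245)),("t",T,(263,245))):
    P=[];U=[]
    for y in range(v-35,v+35):
        for x in range(u-35,u+35):
            if c["depth"][y,x]>0:
                o,r=ray(c,(x,y));P.append(o+r*c["depth"][y,x]);U.append((x,y))
    P=np.array(P);U=np.array(U)
    for lo,hi in ((.006,.015),(.017,.024),(.03,.079),(.078,.1)):
        k=(P[:,2]>lo)&(P[:,2]<hi);print(n,lo,hi,k.sum(),np.median(P[k],0).round(4),P[k].mean(0).round(4),U[k].mean(0).round(2))
    # arbor axis from image edges in scene: row-wise bright profile handled by depth mask
    k=(P[:,2]>.03);
    if n=="s":
        for y in range(v-22,v+8,3):
            r=c["pixels"][y,266:290].mean(1).round().astype(int);print(y,r, U[k&(U[:,1]==y)][:,0])
    else: print(c["pixels"][234:252,254:276].mean(2).astype(int))
    print(n,"axis proj at .02,.05,.086 for guess",proj(c,[[.5486,-.031,.02]]))
    # plate corners
    im=c["pixels"].astype(int);
    k=(P[:,2]>.006)
    m=np.zeros(im.shape[:2],np.uint8);m[U[k][:,1],U[k][:,0]]=1
    cs,_=cv2.findContours(m,cv2.RETR_EXTERNAL,cv2.CHAIN_APPROX_NONE);a=max(cs,key=cv2.contourArea)
    if n=="t":
        w=np.array([plane(c,p[0],.012)[:2] for p in a.astype(float)],np.float32);print("plate",cv2.minAreaRect(w))
for n in "A",:
    for p in ((318,242),(395,209),(423,185),(220,173),(430,243),(292,177)): print(p,plane(T,p,.01).round(3))
```

```text
tip tri (array([ 0.52737363, -0.03963205,  0.08576646]), np.float64(0.0005228518679602631)) planes [ 0.5270022  -0.03942886  0.086     ] [ 0.52759575 -0.03957442  0.086     ]
s 0.006 0.015 1580 [ 0.5222 -0.0196  0.0107] [ 0.5223 -0.0358  0.0107] [277.78 252.58]
s 0.017 0.024 190 [ 0.5218 -0.0324  0.0187] [ 0.5244 -0.0366  0.019 ] [277.29 248.91]
s 0.03 0.079 115 [ 0.5239 -0.0335  0.0555] [ 0.5245 -0.0339  0.0549] [277.04 238.03]
s 0.078 0.1 41 [ 0.5252 -0.0354  0.084 ] [ 0.5251 -0.0363  0.0832] [277.46 227.9 ]
223 [ 53  52  51  50  55  55  51  52  60  70  78  78  76  63  62  81 103 115
 119 123 125 127 130 132] []
226 [ 54  53  55  56  54  54  57  86 133 165 175 178 175 167 141  93  52  50
  58  67  75  85  95 102] [275 276 277 278 279 280]
229 [ 60  58  58  55  54  54  63  88 111 125 136 142 139 132 116  90  62  50
  51  48  50  47  47  46] [274 275 276 277 278 279 280]
232 [ 74  81 105 130 142 133 107  93 103 116 123 126 126 130 130 109  71  51
  50  50  50  50  48  49] [274 275 276 277 278 279 280 281]
235 [ 97 105 112 123 129 124 112 105 109 118 124 125 122 115  98  72  53  49
  
[... 2433 characters left out ...]
77 211 229 233 233
  233 233 233 231]
 [203 180 192 223 232 232 227 225 228 231 228 222 219 223 229 233 233 233
  233 233 233 225]
 [205 177 173 214 232 234 234 234 233 233 232 231 231 233 234 234 233 233
  233 233 230 204]
 [207 180 161 192 223 233 235 235 233 233 233 232 233 234 234 234 234 234
  233 230 214 166]]
t axis proj at .02,.05,.086 for guess [[263.45380377 236.49655029]]
plate ((0.526811957359314, -0.029053326696157455), (0.10977207869291306, 0.11156915873289108), 82.82254791259766)
(318, 242) [ 0.548 -0.162  0.01 ]
(395, 209) [ 0.644 -0.342  0.01 ]
(423, 185) [ 0.711 -0.408  0.01 ]
(220, 173) [0.699 0.093 0.01 ]
(430, 243) [ 0.569 -0.427  0.01 ]
(292, 177) [ 0.704 -0.086  0.01 ]
```

>>> servo_tool(
  motion=[
    [[-3,0,0,8.5,-1],[-6,0,0,17,-1]],
  ],
)

```text
time_s: 0.3
eef_pos: [0.2221, 0.5334, 0.2558]
eef_rot: [-0.0, 0.291, 0.957, -0.0]
wrist_force: [0.6, -0.4, -0.2]
opening: 0.998
grasp_force: 0.0
```

Arbor axis: about (0.5275,-0.0395), with the tip at z 0.0858 against the stated 0.086. The ring heights also match the text. Moving to the large ring at (0.466,-0.264).

>>> servo_tool(
  motion=[
    [[-3.9,-3.2,0,-8.5,-1],[-7.8,-6.4,0,-17,-1],[-11.6,-9.5,0,-25.4,-1],[-15.5,-12.6,0,-33.8,-1],[-19.4,-15.8,0,-33.8,-1]],
  ],
)

```text
time_s: 0.8
eef_pos: [0.292, 0.3071, 0.256]
eef_rot: [-0.0, -0.004, 1.0, -0.0]
wrist_force: [1.7, -0.2, -0.4]
opening: 0.998
grasp_force: 0.0
```

>>> servo_tool(
  motion=[
    [[-1.4,-4.6,0,0,-1],[-2.8,-9.2,0,0,-1],[-4.2,-13.8,0,0,-1],[-5.6,-18.4,0,0,-1],[-7,-23,0,0,-1]],
  ],
)

```text
time_s: 1.3
eef_pos: [0.3625, 0.0769, 0.2563]
eef_rot: [0.0, -0.001, 1.0, 0.0]
wrist_force: [2.2, 0.6, 0.0]
opening: 1.0
grasp_force: 0.0
```

>>> servo_tool(
  motion=[
    [[-1.4,-4.6,0,0,-1],[-2.8,-9.2,0,0,-1],[-4.2,-13.8,0,0,-1],[-5.6,-18.4,0,0,-1],[-7,-23,0,0,-1]],
  ],
)

```text
time_s: 1.8
eef_pos: [0.4331, -0.1532, 0.2561]
eef_rot: [-0.0, -0.001, 1.0, 0.0]
wrist_force: [1.5, 0.4, 0.6]
opening: 0.999
grasp_force: 0.0
```

>>> servo_tool(
  motion=[
    [[-1.5,-4.5,0,0,-1],[-3,-9,3,0,-1],[-3,-9,8,0,-1],[-3,-9,12,0,-1],[-3,-9,12,0,-1]],
  ],
)

```text
time_s: 2.3
eef_pos: [0.4592, -0.2382, 0.1298]
eef_rot: [-0.005, -0.001, 1.0, 0.004]
wrist_force: [-1.5, 1.4, 0.3]
opening: 0.999
grasp_force: 0.0
```

>>> servo_tool(
  motion=[
    [[-0.7,-2.6,0,0,-1],[-0.7,-2.6,3,0,-1],[-0.7,-2.6,7,0,-1],[-0.7,-2.6,7,0,-1],[-0.7,-2.6,7,0,-1]],
  ],
)

```text
time_s: 2.8
eef_pos: [0.4709, -0.267, 0.0679]
eef_rot: [-0.0, -0.001, 1.0, 0.0]
wrist_force: [0.3, -0.3, 0.8]
opening: 1.003
grasp_force: 0.0
```

>>> servo_tool(
  motion=[
    [[0.5,0.25,1.8,0,-1],[0.5,0.25,3.5,0,-1],[0.5,0.25,3.5,0,-1],[0.5,0.25,3.5,0,1],[0.5,0.25,3.5,0,1]],
  ],
)

```text
time_s: 3.3
eef_pos: [0.4669, -0.2655, 0.0338]
eef_rot: [0.001, -0.001, 1.0, -0.001]
wrist_force: [-5.0, 5.3, 47.8]
opening: 0.692
grasp_force: 46.4
```

>>> servo_tool(
  motion=[
    [[0,0,0,0,1],[0,0,0,0,1],[0,0,0,0,1]],
  ],
)

```text
time_s: 3.6
eef_pos: [0.4669, -0.2655, 0.0343]
eef_rot: [0.001, -0.002, 1.0, -0.001]
wrist_force: [-2.4, 2.9, 12.7]
opening: 0.682
grasp_force: 61.8
```

Run:
```python
from bench import ctrl
print(ctrl.get_obs())
```

```text
{'time_s': 3.6, 'q': array([-7.38265476e-01,  4.07954285e-01,  1.83535679e+00,  1.73379149e-04,
        8.94951541e-01, -2.31217808e+00]), 'dq': array([ 8.28559171e-06, -3.81968988e-04, -2.95787177e-04, -5.03106069e-04,
        1.19800393e-03,  1.10544394e-03]), 'joint_efforts': array([ -0.72399253, -40.74733973, -23.79309475,  -0.1506233 ,
        -1.32556658,   0.14218619]), 'eef_pos': array([ 0.46690303, -0.2655205 ,  0.03434702]), 'eef_rot': array([ 0.00127542, -0.00150402,  0.99999748, -0.00107247]), 'wrist_force': array([-2.44188861,  2.8613792 , 12.65017112]), 'torque': array([0.72368312, 0.38783646, 0.12646879]), 'grasp_force': 61.84939367696643, 'opening': 0.6819061913197576}
```

>>> servo_tool(
  motion=[
    [[0,0,0,0,-0.2],[0,0,0,0,-1],[0,0,-0.3,8.5,-1],[0,0,-0.3,17,-1],[0,0,-0.3,25.5,-1]],
  ],
)

```text
time_s: 4.1
eef_pos: [0.466, -0.2651, 0.0354]
eef_rot: [0.001, 0.222, 0.975, -0.0]
wrist_force: [0.1, -0.2, -0.7]
opening: 0.999
grasp_force: 0.0
```

>>> servo_tool(
  motion=[
    [[0,0,0,8.5,-1],[0,0,0,17,-1],[0,0,0,25.5,-1],[0,0,0,34,-1],[0,0,0,42.5,-1]],
  ],
)

```text
time_s: 4.6
eef_pos: [0.4659, -0.265, 0.0353]
eef_rot: [0.001, 0.561, 0.828, -0.0]
wrist_force: [-0.4, -0.3, 0.5]
opening: 0.996
grasp_force: 0.0
```

>>> servo_tool(
  motion=[
    [[0,0,0,8.5,-1],[0,0,0,17,-1],[0,0,0,22,-1],[0,0,0,22,-1]],
  ],
)

```text
time_s: 5.0
eef_pos: [0.4659, -0.265, 0.0351]
eef_rot: [0.001, 0.706, 0.708, 0.0]
wrist_force: [-0.7, -0.3, 0.5]
opening: 1.005
grasp_force: 0.0
```

>>> servo_tool(
  motion=[
    [[0,0,0,0,1],[0,0,0,0,1],[0,0,0,0,1],[0,0,0,0,1],[0,0,-0.3,0,1]],
  ],
)

```text
time_s: 5.5
eef_pos: [0.4654, -0.2646, 0.0377]
eef_rot: [0.0, 0.706, 0.708, -0.0]
wrist_force: [-0.5, -0.8, -1.5]
opening: 0.68
grasp_force: 64.3
```

>>> servo_tool(
  motion=[
    [[0,0,-4,0,1],[0,0,-8,0,1],[2,1,-12,0,1],[6,2,-12,0,1],[10,3,-12,0,1]],
  ],
)

```text
time_s: 6.0
eef_pos: [0.4962, -0.1644, 0.1591]
eef_rot: [0.002, 0.707, 0.708, 0.0]
wrist_force: [0.4, 1.1, -2.2]
opening: 0.676
grasp_force: 65.1
```

>>> servo_tool(
  motion=[
    [[4,1,0,0,1],[8,2,0,0,1],[11.5,3,0,0,1],[12.5,3.2,0,0,1],[12.5,3.2,0,0,1]],
  ],
)

```text
time_s: 6.5
eef_pos: [0.5267, -0.038, 0.157]
eef_rot: [-0.0, 0.705, 0.709, -0.0]
wrist_force: [-0.0, -0.3, -2.3]
opening: 0.68
grasp_force: 65.1
```

```bash
cat > snap.py <<'E'
import sys,cv2,numpy as np
from bench import ctrl
n=sys.argv[1]
for k in ("scene","top"):
    c=ctrl.camera(k);np.savez(f"pics/{k}{n}.npz",**c)
    u,v=((277,225) if k=="scene" else (263,240))
    cv2.imwrite(f"pics/{k}{n}c.png",cv2.resize(c["pixels"][v-50:v+50,u-50:u+50,::-1],(400,400),interpolation=cv2.INTER_CUBIC))
cv2.imwrite(f"pics/c{n}.png",np.hstack([cv2.imread(f"pics/{k}{n}c.png") for k in ("scene","top")]))
o=ctrl.get_obs();print(o["eef_pos"],o["wrist_force"],o["torque"],o["opening"])
E
python3 snap.py 1
```

```text
[ 0.52664272 -0.04003864  0.15711559] [ 0.37445297 -0.13957772 -0.96645268] [ 0.03440304 -0.00392004 -0.0027282 ] 0.6810214981596361
```

View pics/c1.png

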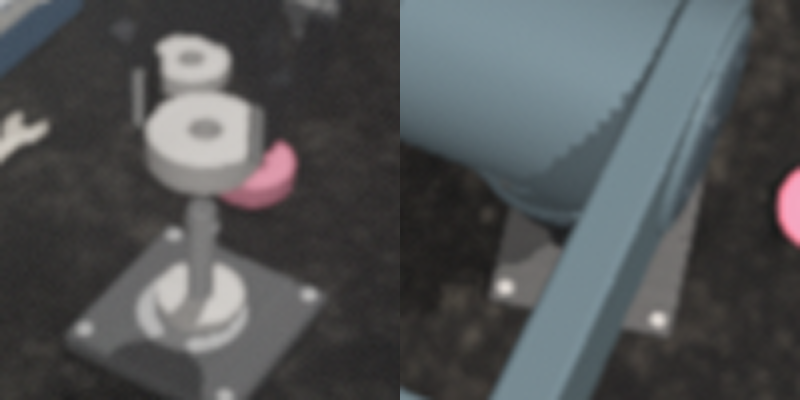

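The left crop shows the held ring level above the arbor, with its hole at scene (278.1,206.6). The top view is blocked by the arm.

Run:
```python
from h import *
S=dict(np.load("pics/scene1.npz"))
for z in (.139,.142,.145): print(z,plane(S,(278.1,206.6),z))
d=S["depth"]
P=[]
for y in range(195,222):
    for x in range(262,296):
        if d[y,x]>0:
            o,r=ray(S,(x,y));P.append(o+r*d[y,x])
P=np.array(P);k=P[:,2]>.13;print(np.percentile(P[k],[5,50,75,95],axis=0).round(4))
print("predict hole px for ctr",proj(S,[[.5266,-.0400,.142],[.5266,-.0400,.132]]),plane(S,(277.3,225.8),.086))
```

```text
0.139 [ 0.52693844 -0.04115144  0.139     ]
0.142 [ 0.52545766 -0.037829    0.142     ]
0.145 [ 0.52397688 -0.03450657  0.145     ]
[[ 0.4873 -0.0599  0.1325]
 [ 0.5213 -0.0295  0.1398]
 [ 0.5392 -0.0235  0.1456]
 [ 0.5553 -0.0107  0.1824]]
predict hole px for ctr [[278.04141701 205.85634603]
 [277.95601565 209.51075263]] [ 0.5270022  -0.03942886  0.086     ]
```

>>> servo_tool(
  motion=[
    [[0.05,0.05,1.5,0,1],[0.05,0.05,3,0,1],[0.05,0.05,3,0,1],[0.05,0.05,3.3,0,1],[0.05,0.05,3.5,0,1]],
  ],
)

```text
time_s: 7.1
eef_pos: [0.5278, -0.0398, 0.1228]
eef_rot: [0.001, 0.707, 0.708, 0.0]
wrist_force: [0.2, -0.1, -2.7]
opening: 0.681
grasp_force: 65.2
```

>>> servo_tool(
  motion=[
    [[0,0,0.1,0,1],[0,0,0.2,0,1],[0,0,0.3,0,1],[0,0,0.3,0,1]],
  ],
)

```text
time_s: 7.5
eef_pos: [0.5274, -0.0388, 0.1194]
eef_rot: [0.0, 0.706, 0.708, 0.0]
wrist_force: [-0.1, -0.1, -1.4]
opening: 0.681
grasp_force: 65.1
```

>>> servo_tool(
  motion=[
    [[0,0,0.1,0,1],[0,0,0.2,0,1],[0,0,0.3,0,1],[0,0,0.4,0,1],[0,0,0.4,0,1]],
  ],
)

```text
time_s: 8.0
eef_pos: [0.5273, -0.0389, 0.1151]
eef_rot: [-0.0, 0.706, 0.708, -0.0]
wrist_force: [-0.6, -0.5, -1.5]
opening: 0.68
grasp_force: 65.1
```

>>> servo_tool(
  motion=[
    [[0,0,0.1,0,1],[0,0,0.2,0,1],[0,0,0.3,0,1],[0,0,0.4,0,1],[0,0,0.4,0,1]],
  ],
)

```text
time_s: 8.5
eef_pos: [0.5274, -0.0389, 0.1113]
eef_rot: [0.0, 0.706, 0.708, 0.0]
wrist_force: [-0.2, 0.5, -0.3]
opening: 0.681
grasp_force: 65.3
```

>>> servo_tool(
  motion=[
    [[0,0,0.1,0,1],[0,0,0.2,0,1],[0,0,0.3,0,1],[0,0,0.3,0,1]],
  ],
)

```text
time_s: 8.9
eef_pos: [0.5274, -0.0388, 0.1083]
eef_rot: [-0.0, 0.706, 0.708, 0.0]
wrist_force: [0.2, 1.2, -0.9]
opening: 0.678
grasp_force: 65.3
```

>>> servo_tool(
  motion=[
    [[0,0,0.1,0,1],[0,0,0.2,0,1],[0,0,0.3,0,1],[0,0,0.4,0,1],[0,0,0.4,0,1]],
  ],
)

```text
time_s: 9.4
eef_pos: [0.5272, -0.0388, 0.1039]
eef_rot: [-0.0, 0.706, 0.708, -0.0]
wrist_force: [1.4, 1.0, -1.6]
opening: 0.673
grasp_force: 65.2
```

>>> servo_tool(
  motion=[
    [[0,0,0.1,0,1],[0,0,0.2,0,1],[0,0,0.3,0,1],[0,0,0.4,0,1],[0,0,0.4,0,1]],
  ],
)

```text
time_s: 9.9
eef_pos: [0.5272, -0.0388, 0.1]
eef_rot: [-0.0, 0.706, 0.708, -0.0]
wrist_force: [0.2, 1.8, -0.1]
opening: 0.681
grasp_force: 65.2
```

```bash
python3 snap.py 2
```

```text
[ 0.52719876 -0.03885625  0.1000099 ] [-0.33298935  0.82387311 -1.63946168] [ 0.13336051 -0.03727458 -0.00168658] 0.6800364934954948
```

View pics/c2.png

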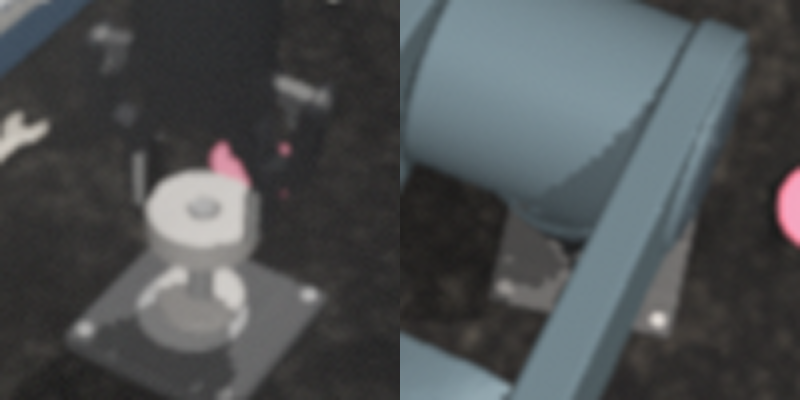

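The left crop shows the ring threaded, with the arbor tip visible inside its bore at crop (205,207). Continuing down.

>>> servo_tool(
  motion=[
    [[0,0,0.2,0,1],[0,0,0.4,0,1],[0,0,0.6,0,1],[0,0,0.8,0,1],[0,0,0.8,0,1]],
  ],
)

```text
time_s: 10.5
eef_pos: [0.5271, -0.0388, 0.0917]
eef_rot: [-0.0, 0.706, 0.708, -0.0]
wrist_force: [1.4, -0.1, -2.4]
opening: 0.684
grasp_force: 65.0
```

>>> servo_tool(
  motion=[
    [[0,0,0.2,0,1],[0,0,0.4,0,1],[0,0,0.6,0,1],[0,0,0.8,0,1],[0,0,0.8,0,1]],
  ],
)

```text
time_s: 11.0
eef_pos: [0.5271, -0.0388, 0.0838]
eef_rot: [-0.0, 0.706, 0.708, -0.0]
wrist_force: [0.6, 1.8, -2.7]
opening: 0.678
grasp_force: 65.1
```

>>> servo_tool(
  motion=[
    [[0,0,0.4,0,1],[0,0,0.8,0,1],[0,0,1.2,0,1],[0,0,1.6,0,1],[0,0,1.6,0,1]],
  ],
)

```text
time_s: 11.5
eef_pos: [0.527, -0.0388, 0.0675]
eef_rot: [-0.0, 0.706, 0.708, -0.0]
wrist_force: [-0.2, 0.7, -2.7]
opening: 0.682
grasp_force: 65.1
```

>>> servo_tool(
  motion=[
    [[0,0,0.3,0,1],[0,0,0.6,0,1],[0,0,0.8,0,1],[0,0,0.9,0,1],[0,0,0.9,0,1]],
  ],
)

```text
time_s: 12.0
eef_pos: [0.5273, -0.0389, 0.0592]
eef_rot: [-0.0, 0.706, 0.708, -0.0]
wrist_force: [-0.1, -0.2, -1.9]
opening: 0.68
grasp_force: 65.1
```

>>> servo_tool(
  motion=[
    [[0,0,0.1,0,1],[0,0,0.2,0,1],[0,0,0.2,0,1]],
  ],
)

```text
time_s: 12.3
eef_pos: [0.5273, -0.0389, 0.0572]
eef_rot: [-0.0, 0.706, 0.708, -0.0]
wrist_force: [1.3, 0.6, -2.5]
opening: 0.679
grasp_force: 65.1
```

>>> servo_tool(
  motion=[
    [[0,0,0.1,0,1],[0,0,0.1,0,1]],
  ],
)

```text
time_s: 12.5
eef_pos: [0.5273, -0.0389, 0.0562]
eef_rot: [-0.0, 0.706, 0.708, -0.0]
wrist_force: [0.4, 1.4, -1.5]
opening: 0.679
grasp_force: 65.1
```

>>> servo_tool(
  motion=[
    [[0,0,0.05,0,1],[0,0,0.05,0,1]],
  ],
)

```text
time_s: 12.7
eef_pos: [0.5274, -0.0389, 0.056]
eef_rot: [0.0, 0.706, 0.708, -0.0]
wrist_force: [-0.7, -0.2, 1.7]
opening: 0.683
grasp_force: 65.5
```

>>> servo_tool(
  motion=[
    [[0,0,0.05,0,1],[0,0,0.05,0,1]],
  ],
)

```text
time_s: 12.9
eef_pos: [0.5275, -0.0389, 0.056]
eef_rot: [0.0, 0.706, 0.708, -0.0]
wrist_force: [-2.9, 0.9, 6.6]
opening: 0.677
grasp_force: 66.2
```

Seated: contact force at TCP z 0.056. I'll release, lift and go to the medium ring at (0.6295,-0.242).

>>> servo_tool(
  motion=[
    [[0,0,0,0,0.2],[0,0,0,0,-1],[0,0,0,0,-1],[0,0,0,0,-1]],
  ],
)

```text
time_s: 13.3
eef_pos: [0.5275, -0.039, 0.0553]
eef_rot: [0.0, 0.706, 0.708, 0.0]
wrist_force: [0.2, -0.1, -0.7]
opening: 1.001
grasp_force: 0.0
```

>>> servo_tool(
  motion=[
    [[0,0,-2,0,-1],[0,0,-6,0,-1],[0,0,-9,0,-1],[-3,1.5,-10,0,-1],[-7,3.5,-10,0,-1]],
  ],
)

```text
time_s: 13.8
eef_pos: [0.564, -0.1085, 0.1581]
eef_rot: [0.002, 0.705, 0.709, 0.001]
wrist_force: [0.9, -1.0, 0.6]
opening: 1.0
grasp_force: 0.0
```

>>> servo_tool(
  motion=[
    [[-4,2,0,0,-1],[-8,4,0,0,-1],[-12,6,0,0,-1],[-13.3,6.7,0,0,-1],[-13.3,6.7,3,0,-1]],
  ],
)

```text
time_s: 14.3
eef_pos: [0.6336, -0.2466, 0.1296]
eef_rot: [0.005, 0.707, 0.707, 0.001]
wrist_force: [1.5, -0.2, 0.4]
opening: 1.002
grasp_force: 0.0
```

>>> servo_tool(
  motion=[
    [[0,0,2,0,-1],[0,0,4,0,-1],[0,0,4,0,-1]],
  ],
)

```text
time_s: 14.6
eef_pos: [0.6276, -0.2405, 0.0813]
eef_rot: [-0.003, 0.706, 0.708, -0.001]
wrist_force: [-0.5, 0.0, -0.8]
opening: 0.999
grasp_force: 0.0
```

```bash
python3 snap.py 3
```

```text
[ 0.62973345 -0.24160024  0.08512842] [-0.18911381  0.43229042  0.54569276] [ 0.01859702 -0.00554397  0.02747388] 0.9991531767456461
```

View pics/c3.png

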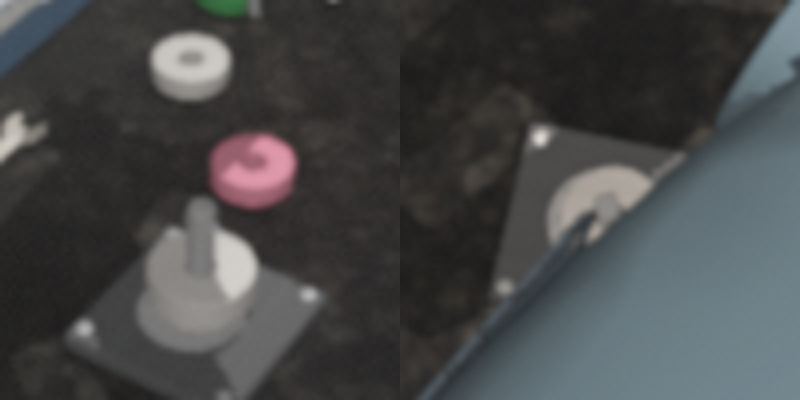

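The large ring sits flat on the collar, at crop (200,285), and the medium ring is at crop (190,65). Grasping the medium ring.

>>> servo_tool(
  motion=[
    [[0,0,2.5,0,-1],[0,0,5,0,-1],[0,0,5.1,0,-1],[0,0,5.1,0,-1]],
  ],
)

```text
time_s: 15.1
eef_pos: [0.6303, -0.2418, 0.0354]
eef_rot: [0.0, 0.706, 0.708, 0.0]
wrist_force: [0.3, -0.1, 0.4]
opening: 1.003
grasp_force: 0.0
```

>>> servo_tool(
  motion=[
    [[0,0,0,0,1],[0,0,0,0,1],[0,0,0,0,1],[0,0,0,0,1],[0,0,0,0,1]],
  ],
)

```text
time_s: 15.6
eef_pos: [0.6333, -0.2443, 0.0409]
eef_rot: [0.005, 0.706, 0.708, 0.0]
wrist_force: [-19.3, 0.1, 35.6]
opening: 0.147
grasp_force: 17.0
```

>>> servo_tool(
  motion=[
    [[0,0,-1,0,0],[0,0,-3,0,-1],[0,0,-5,0,-1],[0,0,-5,0,-1]],
  ],
)

```text
time_s: 16.0
eef_pos: [0.6322, -0.243, 0.0886]
eef_rot: [0.003, 0.706, 0.708, 0.001]
wrist_force: [1.3, 0.2, 1.0]
opening: 0.818
grasp_force: 0.0
```

```bash
python3 snap.py 4
python3 - <<'E'
from h import *
S=dict(np.load("pics/scene4.npz"))
m,s=ringmask(S,(274,191))
e=cv2.fitEllipse(max(cv2.findContours(m,0,cv2.CHAIN_APPROX_NONE)[0],key=cv2.contourArea));print(s,e,plane(S,e[0],.008))
E
```

```text
[ 0.63023941 -0.24184013  0.08493027] [-0.40321977  0.48188395 -0.12885425] [ 0.02860957 -0.00342698  0.0254303 ] 0.9680639162132502
[269 184  20  16 266] ((278.66571044921875, 191.3626251220703), (15.73160171508789, 19.542312622070312), 94.70732116699219) [ 0.61730099 -0.24526686  0.008     ]
```

View pics/c4.png

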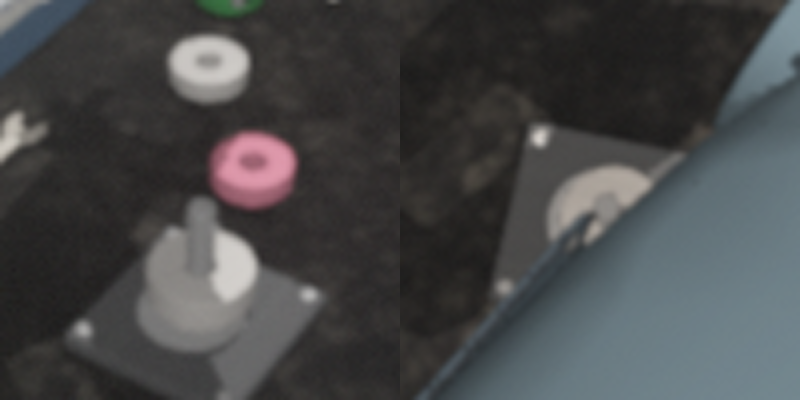

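The medium ring shifted about 12 mm and still lies flat, at crop (209,68), so the tips were too high. I'll regrasp lower.

>>> servo_tool(
  motion=[
    [[-0.3,-1.2,1.5,0,-1],[-0.3,-1.2,4,0,-1],[-0.3,-1.2,5.5,0,-1],[-0.3,-1.2,5.9,0,-1],[-0.3,-1.2,5.9,0,-1]],
  ],
)

```text
time_s: 16.6
eef_pos: [0.6172, -0.2442, 0.0239]
eef_rot: [-0.001, 0.706, 0.708, -0.0]
wrist_force: [-0.6, -0.5, -0.8]
opening: 0.998
grasp_force: 0.0
```

>>> servo_tool(
  motion=[
    [[0,0,0,0,0],[0,0,0,0,0.2]],
  ],
)

```text
time_s: 16.8
eef_pos: [0.6188, -0.2451, 0.0265]
eef_rot: [0.001, 0.706, 0.708, 0.0]
wrist_force: [0.7, -0.4, 0.8]
opening: 0.691
grasp_force: 0.0
```

>>> servo_tool(
  motion=[
    [[0,0,0,0,0.4],[0,0,0,0,0.4]],
  ],
)

```text
time_s: 17.0
eef_pos: [0.619, -0.2453, 0.0273]
eef_rot: [0.001, 0.706, 0.708, 0.0]
wrist_force: [0.5, 1.0, 6.0]
opening: 0.579
grasp_force: 61.3
```

>>> servo_tool(
  motion=[
    [[0,0,0,0,-0.3],[0,0,0,0,-0.6],[0,0,0,-8.5,-0.6],[0,0,0,-17,-0.6],[0,0,0,-25.5,-0.6]],
  ],
)

```text
time_s: 17.5
eef_pos: [0.6178, -0.2446, 0.0252]
eef_rot: [-0.0, 0.53, 0.848, -0.0]
wrist_force: [0.3, 0.5, 0.2]
opening: 0.797
grasp_force: 0.0
```

>>> servo_tool(
  motion=[
    [[0,0,0,-8.5,-0.6],[0,0,0,-17,-0.6],[0,0,0,-25.5,-0.6],[0,0,0,-34,-0.6],[0,0,0,-42.5,-0.6]],
  ],
)

```text
time_s: 18.0
eef_pos: [0.6178, -0.2446, 0.0252]
eef_rot: [-0.0, 0.187, 0.982, 0.0]
wrist_force: [0.8, 0.7, 0.2]
opening: 0.802
grasp_force: 0.0
```

>>> servo_tool(
  motion=[
    [[0,0,0,-8.5,-0.6],[0,0,0,-17,-0.6],[0,0,0,-22,-0.6],[0,0,0,-22,-0.6]],
  ],
)

```text
time_s: 18.4
eef_pos: [0.6178, -0.2446, 0.0252]
eef_rot: [-0.0, -0.002, 1.0, 0.0]
wrist_force: [0.7, -0.5, -0.3]
opening: 0.798
grasp_force: 0.0
```

>>> servo_tool(
  motion=[
    [[0,0,0,0,1],[0,0,0,0,1],[0,0,0,0,1],[0,0,0,0,1]],
  ],
)

```text
time_s: 18.8
eef_pos: [0.6183, -0.245, 0.0259]
eef_rot: [0.0, -0.001, 1.0, -0.0]
wrist_force: [-0.2, 0.9, 3.7]
opening: 0.568
grasp_force: 62.4
```

>>> servo_tool(
  motion=[
    [[0,0,-0.4,0,1],[0,0,-0.4,0,1]],
  ],
)

```text
time_s: 19.0
eef_pos: [0.6178, -0.2446, 0.0294]
eef_rot: [-0.0, -0.001, 1.0, 0.0]
wrist_force: [-0.6, -0.1, -1.1]
opening: 0.569
grasp_force: 62.1
```

>>> servo_tool(
  motion=[
    [[0,0,-3,0,1],[0,0,-7,0,1],[1,2,-10.5,0,1],[2.8,6,-10.5,0,1],[4.6,10,-10.5,0,1]],
  ],
)

```text
time_s: 19.5
eef_pos: [0.5718, -0.1446, 0.1358]
eef_rot: [0.001, -0.0, 1.0, -0.001]
wrist_force: [-0.2, 0.8, -1.4]
opening: 0.572
grasp_force: 62.4
```

>>> servo_tool(
  motion=[
    [[1.8,4,0,0,1],[3.4,8,0,0,1],[4.4,10,0,0,1],[4.5,10.6,0,0,1],[4.5,10.6,0,0,1]],
  ],
)

```text
time_s: 20.0
eef_pos: [0.5265, -0.0384, 0.1344]
eef_rot: [0.0, -0.002, 1.0, -0.0]
wrist_force: [0.6, -0.6, -0.9]
opening: 0.573
grasp_force: 62.4
```

>>> servo_tool(
  motion=[
    [[0,0,0,0,1],[0,0,0,0,1],[0,0,0,0,1]],
  ],
)

```text
time_s: 20.3
eef_pos: [0.5268, -0.04, 0.1342]
eef_rot: [0.0, -0.001, 1.0, -0.0]
wrist_force: [0.8, -0.1, -1.0]
opening: 0.575
grasp_force: 62.4
```

>>> servo_tool(
  motion=[
    [[0,0.1,0.8,0,1],[0,0.1,1.6,0,1],[0,0.1,2,0,1],[0,0.1,2,0,1]],
  ],
)

```text
time_s: 20.7
eef_pos: [0.5256, -0.0377, 0.113]
eef_rot: [-0.001, -0.001, 1.0, 0.0]
wrist_force: [-0.8, -1.2, -1.6]
opening: 0.571
grasp_force: 62.4
```

>>> servo_tool(
  motion=[
    [[0,0,0.1,0,1],[0,0,0.2,0,1],[0,0,0.3,0,1],[0,0,0.3,0,1]],
  ],
)

```text
time_s: 21.1
eef_pos: [0.5264, -0.0379, 0.1114]
eef_rot: [0.0, -0.001, 1.0, -0.0]
wrist_force: [0.2, -0.1, -0.9]
opening: 0.572
grasp_force: 62.4
```

>>> servo_tool(
  motion=[
    [[0,0,0.1,0,1],[0,0,0.2,0,1],[0,0,0.3,0,1],[0,0,0.3,0,1]],
  ],
)

```text
time_s: 21.5
eef_pos: [0.5263, -0.0379, 0.1081]
eef_rot: [-0.0, -0.001, 1.0, 0.0]
wrist_force: [-0.4, -0.3, 0.2]
opening: 0.572
grasp_force: 62.4
```

>>> servo_tool(
  motion=[
    [[-0.05,-0.1,0,0,1],[-0.05,-0.1,0.1,0,1],[-0.05,-0.1,0.2,0,1],[-0.05,-0.1,0.3,0,1],[-0.05,-0.1,0.3,0,1]],
  ],
)

```text
time_s: 22.0
eef_pos: [0.5267, -0.0389, 0.1051]
eef_rot: [-0.0, -0.001, 1.0, 0.0]
wrist_force: [-0.3, 1.1, -0.6]
opening: 0.573
grasp_force: 62.4
```

>>> servo_tool(
  motion=[
    [[0,0,0.1,0,1],[0,0,0.2,0,1],[0,0,0.3,0,1],[0,0,0.3,0,1]],
  ],
)

```text
time_s: 22.4
eef_pos: [0.5268, -0.0389, 0.1022]
eef_rot: [-0.0, -0.001, 1.0, 0.0]
wrist_force: [0.3, 0.8, -1.8]
opening: 0.575
grasp_force: 62.4
```

>>> servo_tool(
  motion=[
    [[0,0,0.1,0,1],[0,0,0.2,0,1],[0,0,0.3,0,1],[0,0,0.3,0,1]],
  ],
)

```text
time_s: 22.8
eef_pos: [0.5268, -0.0389, 0.0995]
eef_rot: [-0.0, -0.001, 1.0, -0.0]
wrist_force: [-1.2, 0.4, 1.9]
opening: 0.574
grasp_force: 62.6
```

>>> servo_tool(
  motion=[
    [[0,0,0.1,0,1],[0,0,0.2,0,1],[0,0,0.2,0,1]],
  ],
)

```text
time_s: 23.1
eef_pos: [0.5266, -0.0389, 0.097]
eef_rot: [-0.0, -0.001, 1.0, 0.0]
wrist_force: [-1.4, -0.1, -0.3]
opening: 0.569
grasp_force: 62.5
```

>>> servo_tool(
  motion=[
    [[0,0,0.1,0,1],[0,0,0.2,0,1],[0,0,0.2,0,1]],
  ],
)

```text
time_s: 23.4
eef_pos: [0.5267, -0.0389, 0.095]
eef_rot: [-0.0, -0.001, 1.0, 0.0]
wrist_force: [-1.1, 0.3, 0.0]
opening: 0.573
grasp_force: 62.6
```

>>> servo_tool(
  motion=[
    [[0,0,0.1,0,1],[0,0,0.2,0,1],[0,0,0.3,0,1],[0,0,0.4,0,1],[0,0,0.4,0,1]],
  ],
)

```text
time_s: 23.9
eef_pos: [0.5266, -0.0388, 0.0909]
eef_rot: [-0.0, -0.001, 1.0, 0.0]
wrist_force: [-1.2, -0.2, -1.0]
opening: 0.575
grasp_force: 62.5
```

>>> servo_tool(
  motion=[
    [[0,0,0.3,0,1],[0,0,0.6,0,1],[0,0,0.9,0,1],[0,0,1.2,0,1],[0,0,1.2,0,1]],
  ],
)

```text
time_s: 24.4
eef_pos: [0.5265, -0.0388, 0.0785]
eef_rot: [-0.0, -0.001, 1.0, 0.0]
wrist_force: [-0.9, 0.0, -1.0]
opening: 0.573
grasp_force: 62.4
```

>>> servo_tool(
  motion=[
    [[0,0,0.3,0,1],[0,0,0.6,0,1],[0,0,0.8,0,1],[0,0,0.9,0,1],[0,0,0.9,0,1]],
  ],
)

```text
time_s: 24.9
eef_pos: [0.5268, -0.0389, 0.0701]
eef_rot: [-0.0, -0.001, 1.0, 0.0]
wrist_force: [0.2, -0.4, -1.1]
opening: 0.571
grasp_force: 62.4
```

>>> servo_tool(
  motion=[
    [[0,0,0.1,0,1],[0,0,0.1,0,1]],
  ],
)

```text
time_s: 25.1
eef_pos: [0.5269, -0.0389, 0.0693]
eef_rot: [0.0, -0.001, 1.0, -0.0]
wrist_force: [-0.1, 0.8, -0.7]
opening: 0.57
grasp_force: 62.4
```

>>> servo_tool(
  motion=[
    [[0,0,0.1,0,1],[0,0,0.1,0,1]],
  ],
)

```text
time_s: 25.3
eef_pos: [0.5269, -0.0389, 0.0683]
eef_rot: [-0.0, -0.001, 1.0, 0.0]
wrist_force: [0.4, 0.3, -0.6]
opening: 0.575
grasp_force: 62.4
```

>>> servo_tool(
  motion=[
    [[0,0,0.1,0,1],[0,0,0.1,0,1]],
  ],
)

```text
time_s: 25.5
eef_pos: [0.5268, -0.0389, 0.0672]
eef_rot: [-0.0, -0.001, 1.0, 0.0]
wrist_force: [-0.1, -0.6, 0.2]
opening: 0.572
grasp_force: 62.4
```

>>> servo_tool(
  motion=[
    [[0,0,0.05,0,1],[0,0,0.05,0,1]],
  ],
)

```text
time_s: 25.7
eef_pos: [0.5268, -0.0389, 0.0668]
eef_rot: [-0.0, -0.001, 1.0, 0.0]
wrist_force: [0.7, 0.4, -1.2]
opening: 0.571
grasp_force: 62.4
```

>>> servo_tool(
  motion=[
    [[0,0,0.05,0,1],[0,0,0.05,0,1]],
  ],
)

```text
time_s: 25.9
eef_pos: [0.5268, -0.0389, 0.0663]
eef_rot: [-0.0, -0.001, 1.0, 0.0]
wrist_force: [-0.3, -0.1, -0.8]
opening: 0.569
grasp_force: 62.4
```

>>> servo_tool(
  motion=[
    [[0,0,0.05,0,1],[0,0,0.05,0,1]],
  ],
)

```text
time_s: 26.1
eef_pos: [0.5269, -0.0389, 0.0658]
eef_rot: [-0.0, -0.001, 1.0, -0.0]
wrist_force: [0.4, 0.2, -1.1]
opening: 0.575
grasp_force: 62.5
```

>>> servo_tool(
  motion=[
    [[0,0,0.05,0,1],[0,0,0.05,0,1]],
  ],
)

```text
time_s: 26.3
eef_pos: [0.527, -0.0389, 0.0657]
eef_rot: [-0.0, -0.001, 1.0, -0.0]
wrist_force: [-1.1, 0.1, 4.8]
opening: 0.575
grasp_force: 63.0
```

>>> servo_tool(
  motion=[
    [[0,0,0.05,0,1],[0,0,0.05,0,1]],
  ],
)

```text
time_s: 26.5
eef_pos: [0.527, -0.0389, 0.0657]
eef_rot: [-0.0, -0.001, 1.0, -0.0]
wrist_force: [-3.7, 0.1, 7.9]
opening: 0.574
grasp_force: 63.5
```

The medium ring is seated: contact at TCP z 0.0657, so its underside is at about 0.040. Next is the small ring.

>>> servo_tool(
  motion=[
    [[0,0,0,0,0.2],[0,0,0,0,-1],[0,0,0,0,-1],[0,0,0,0,-1]],
  ],
)

```text
time_s: 26.9
eef_pos: [0.5269, -0.0389, 0.0647]
eef_rot: [-0.0, -0.001, 1.0, -0.0]
wrist_force: [-0.1, 0.5, -1.1]
opening: 0.997
grasp_force: 0.0
```

>>> servo_tool(
  motion=[
    [[0,0,-2,0,-1],[0,0,-6,0,-1],[0,0,-9,0,-1],[1,4,-9,0,-1],[2,8,-9,0,-1]],
  ],
)

```text
time_s: 27.4
eef_pos: [0.5076, 0.041, 0.1562]
eef_rot: [0.002, 0.0, 1.0, -0.0]
wrist_force: [-0.1, 0.0, -0.3]
opening: 1.001
grasp_force: 0.0
```

>>> servo_tool(
  motion=[
    [[1.3,4.5,0,0,-1],[2.6,9,0,0,-1],[3.8,13.3,0,0,-1],[4.1,14.7,0,0,-1],[4.1,14.7,3,0,-1]],
  ],
)

```text
time_s: 27.9
eef_pos: [0.468, 0.1905, 0.1281]
eef_rot: [0.004, -0.003, 1.0, 0.001]
wrist_force: [1.2, -0.4, -0.4]
opening: 1.002
grasp_force: 0.0
```

>>> servo_tool(
  motion=[
    [[0,0,3,0,-1],[0,0,4,0,-1],[0,0,4,0,-1],[0,0,4,0,-1]],
  ],
)

```text
time_s: 28.3
eef_pos: [0.4662, 0.1876, 0.0856]
eef_rot: [0.0, -0.001, 1.0, 0.0]
wrist_force: [0.4, 0.3, 0.1]
opening: 0.998
grasp_force: 0.0
```

```bash
python3 snap.py 5
python3 - <<'E'
from h import *
S=dict(np.load("pics/scene5.npz"))
m,s=ringmask(S,(255,339));print(s)
E
```

```text
[0.46666432 0.18781734 0.08624484] [ 0.36289261  0.37169083 -0.12288119] [-0.02485756  0.04659204 -0.02837608] 0.9999232364056942
[245 329  22  22 342]
```

View pics/c5.png

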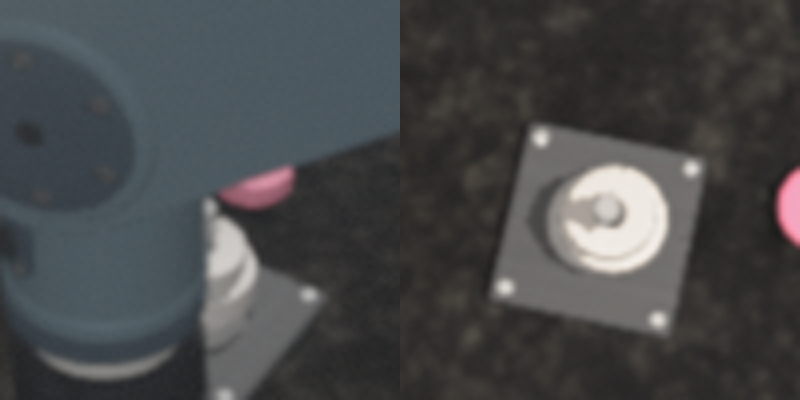

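The right crop shows the large and medium rings stacked concentrically on the arbor, at crop (610,215). Grasping the small ring.

>>> servo_tool(
  motion=[
    [[0,0.05,2,0,-1],[0,0.05,4.5,0,-1],[0,0.05,6,0,-1],[0,0.05,6.2,0,-1],[0,0.05,6.2,0,-1]],
  ],
)

```text
time_s: 28.9
eef_pos: [0.466, 0.1884, 0.0236]
eef_rot: [0.0, -0.001, 1.0, 0.0]
wrist_force: [0.5, -0.6, -0.2]
opening: 0.998
grasp_force: 0.0
```

>>> servo_tool(
  motion=[
    [[0,0,0,0,0],[0,0,0,0,0.2],[0,0,0,0,0.4]],
  ],
)

```text
time_s: 29.2
eef_pos: [0.466, 0.1886, 0.0237]
eef_rot: [0.001, -0.001, 1.0, 0.0]
wrist_force: [-0.2, 0.1, -0.1]
opening: 0.512
grasp_force: 0.0
```

>>> servo_tool(
  motion=[
    [[0,0,0,0,0.4],[0,0,0,0,0.4]],
  ],
)

```text
time_s: 29.4
eef_pos: [0.4662, 0.1886, 0.024]
eef_rot: [0.001, -0.001, 1.0, 0.0]
wrist_force: [-1.2, 0.1, 7.0]
opening: 0.459
grasp_force: 60.5
```

>>> servo_tool(
  motion=[
    [[0,0,0,0,0],[0,0,0,0,-0.4],[0,0,0,8.5,-0.4],[0,0,0,17,-0.4],[0,0,0,25.5,-0.4]],
  ],
)

```text
time_s: 29.9
eef_pos: [0.4652, 0.1884, 0.0227]
eef_rot: [-0.0, 0.223, 0.975, -0.0]
wrist_force: [1.0, -0.7, 0.4]
opening: 0.706
grasp_force: 0.0
```

>>> servo_tool(
  motion=[
    [[0,0,0,8.5,-0.4],[0,0,0,17,-0.4],[0,0,0,25.5,-0.4],[0,0,0,34,-0.4],[0,0,0,42.5,-0.4]],
  ],
)

```text
time_s: 30.4
eef_pos: [0.4652, 0.1884, 0.0227]
eef_rot: [-0.0, 0.561, 0.828, -0.0]
wrist_force: [0.6, 0.2, 0.3]
opening: 0.698
grasp_force: 0.0
```

>>> servo_tool(
  motion=[
    [[0,0,0,8.5,-0.4],[0,0,0,17,-0.4],[0,0,0,22,-0.4],[0,0,0,22,-0.4]],
  ],
)

```text
time_s: 30.8
eef_pos: [0.4652, 0.1884, 0.0227]
eef_rot: [-0.0, 0.706, 0.708, -0.0]
wrist_force: [0.2, 0.3, -0.2]
opening: 0.7
grasp_force: 0.0
```

>>> servo_tool(
  motion=[
    [[0,0,0,0,1],[0,0,0,0,1],[0,0,0,0,1],[0,0,0,0,1]],
  ],
)

```text
time_s: 31.2
eef_pos: [0.4662, 0.1885, 0.0237]
eef_rot: [0.0, 0.705, 0.709, 0.001]
wrist_force: [-0.7, -0.7, 7.0]
opening: 0.464
grasp_force: 62.5
```

>>> servo_tool(
  motion=[
    [[0,0,-0.4,0,1],[0,0,-0.4,0,1]],
  ],
)

```text
time_s: 31.4
eef_pos: [0.4656, 0.1885, 0.0272]
eef_rot: [0.0, 0.706, 0.708, 0.0]
wrist_force: [-0.7, -0.5, -1.1]
opening: 0.467
grasp_force: 60.3
```

>>> servo_tool(
  motion=[
    [[0,0,-3,0,1],[0,0,-7,0,1],[-2,1,-10,0,1],[-6,2,-10,0,1],[-10,3,-10,0,1]],
  ],
)

```text
time_s: 31.9
eef_pos: [0.4966, 0.0879, 0.1283]
eef_rot: [0.001, 0.705, 0.709, 0.001]
wrist_force: [0.7, 0.7, -0.6]
opening: 0.467
grasp_force: 60.6
```

>>> servo_tool(
  motion=[
    [[-4,1,0,0,1],[-8,2,0,0,1],[-11.5,3,0,0,1],[-12.7,3.2,0,0,1],[-12.7,3.2,0,0,1]],
  ],
)

```text
time_s: 32.4
eef_pos: [0.5279, -0.0398, 0.1266]
eef_rot: [-0.0, 0.707, 0.707, -0.0]
wrist_force: [0.7, 0.5, -1.1]
opening: 0.462
grasp_force: 60.6
```

>>> servo_tool(
  motion=[
    [[0,0,0,0,1],[0,0,0,0,1],[0,0,0,0,1]],
  ],
)

```text
time_s: 32.7
eef_pos: [0.5275, -0.037, 0.1267]
eef_rot: [-0.0, 0.706, 0.709, -0.0]
wrist_force: [0.5, -0.5, -0.4]
opening: 0.463
grasp_force: 60.6
```

>>> servo_tool(
  motion=[
    [[-0.15,0,0.5,0,1],[-0.15,0,1,0,1],[-0.15,0,1.5,0,1],[-0.15,0,1.5,0,1],[-0.15,0,1.5,0,1]],
  ],
)

```text
time_s: 33.2
eef_pos: [0.5277, -0.0399, 0.1115]
eef_rot: [-0.0, 0.706, 0.708, -0.0]
wrist_force: [-0.2, -0.5, -0.6]
opening: 0.462
grasp_force: 60.6
```

>>> servo_tool(
  motion=[
    [[0,0,0,0,1],[0,0,0,0,1]],
  ],
)

```text
time_s: 33.4
eef_pos: [0.5281, -0.04, 0.112]
eef_rot: [0.0, 0.706, 0.708, 0.0]
wrist_force: [-0.2, 0.2, -0.3]
opening: 0.462
grasp_force: 60.6
```

>>> servo_tool(
  motion=[
    [[0.1,-0.05,0,0,1],[0.1,-0.05,0.1,0,1],[0.1,-0.05,0.2,0,1],[0.1,-0.05,0.3,0,1],[0.1,-0.05,0.3,0,1]],
  ],
)

```text
time_s: 33.9
eef_pos: [0.5272, -0.0389, 0.1086]
eef_rot: [-0.0, 0.706, 0.708, -0.0]
wrist_force: [1.0, 0.2, 0.1]
opening: 0.463
grasp_force: 60.6
```

>>> servo_tool(
  motion=[
    [[0,0,0.1,0,1],[0,0,0.2,0,1],[0,0,0.3,0,1],[0,0,0.3,0,1]],
  ],
)

```text
time_s: 34.3
eef_pos: [0.5273, -0.0389, 0.1056]
eef_rot: [-0.0, 0.706, 0.708, -0.0]
wrist_force: [0.2, -1.0, 0.1]
opening: 0.467
grasp_force: 60.6
```

>>> servo_tool(
  motion=[
    [[0,0,0.1,0,1],[0,0,0.2,0,1],[0,0,0.3,0,1],[0,0,0.3,0,1]],
  ],
)

```text
time_s: 34.7
eef_pos: [0.5272, -0.0389, 0.1026]
eef_rot: [-0.0, 0.706, 0.708, -0.0]
wrist_force: [-0.0, 1.1, -2.1]
opening: 0.458
grasp_force: 60.6
```

>>> servo_tool(
  motion=[
    [[0,0,0.1,0,1],[0,0,0.2,0,1],[0,0,0.3,0,1],[0,0,0.3,0,1]],
  ],
)

```text
time_s: 35.1
eef_pos: [0.5273, -0.0389, 0.0996]
eef_rot: [-0.0, 0.706, 0.708, -0.0]
wrist_force: [-0.4, -0.5, -1.3]
opening: 0.463
grasp_force: 60.6
```

>>> servo_tool(
  motion=[
    [[0,0,0.1,0,1],[0,0,0.2,0,1],[0,0,0.3,0,1],[0,0,0.3,0,1]],
  ],
)

```text
time_s: 35.5
eef_pos: [0.5278, -0.039, 0.0973]
eef_rot: [0.0, 0.706, 0.708, 0.0]
wrist_force: [-0.3, -0.4, 3.0]
opening: 0.466
grasp_force: 60.9
```

>>> servo_tool(
  motion=[
    [[0,0,0.1,0,1],[0,0,0.2,0,1],[0,0,0.3,0,1],[0,0,0.3,0,1]],
  ],
)

```text
time_s: 35.9
eef_pos: [0.5271, -0.0389, 0.0933]
eef_rot: [-0.0, 0.706, 0.708, -0.0]
wrist_force: [0.3, -0.9, -0.5]
opening: 0.463
grasp_force: 60.6
```

>>> servo_tool(
  motion=[
    [[0,0,0.1,0,1],[0,0,0.2,0,1],[0,0,0.3,0,1],[0,0,0.3,0,1]],
  ],
)

```text
time_s: 36.3
eef_pos: [0.5272, -0.0389, 0.0905]
eef_rot: [-0.0, 0.706, 0.708, -0.0]
wrist_force: [1.6, -0.6, -1.0]
opening: 0.466
grasp_force: 60.6
```

>>> servo_tool(
  motion=[
    [[0,0,0.2,0,1],[0,0,0.4,0,1],[0,0,0.6,0,1],[0,0,0.8,0,1],[0,0,0.8,0,1]],
  ],
)

```text
time_s: 36.8
eef_pos: [0.5267, -0.0387, 0.082]
eef_rot: [-0.001, 0.706, 0.708, -0.0]
wrist_force: [1.3, -0.6, -2.5]
opening: 0.466
grasp_force: 60.5
```

>>> servo_tool(
  motion=[
    [[0,0,0.1,0,1],[0,0,0.1,0,1]],
  ],
)

```text
time_s: 37.0
eef_pos: [0.5271, -0.0388, 0.0815]
eef_rot: [-0.0, 0.706, 0.708, -0.0]
wrist_force: [-0.3, -0.7, -1.0]
opening: 0.462
grasp_force: 60.6
```

>>> servo_tool(
  motion=[
    [[0,0,0.1,0,1],[0,0,0.1,0,1]],
  ],
)

```text
time_s: 37.2
eef_pos: [0.5273, -0.0389, 0.0807]
eef_rot: [-0.0, 0.706, 0.708, -0.0]
wrist_force: [0.3, 0.8, 0.5]
opening: 0.466
grasp_force: 60.6
```

>>> servo_tool(
  motion=[
    [[0,0,0.05,0,1],[0,0,0.05,0,1]],
  ],
)

```text
time_s: 37.4
eef_pos: [0.5274, -0.0389, 0.0803]
eef_rot: [-0.0, 0.706, 0.708, -0.0]
wrist_force: [0.3, -0.0, -0.5]
opening: 0.465
grasp_force: 60.6
```

>>> servo_tool(
  motion=[
    [[0,0,0.05,0,1],[0,0,0.05,0,1]],
  ],
)

```text
time_s: 37.6
eef_pos: [0.5274, -0.0389, 0.0798]
eef_rot: [-0.0, 0.706, 0.708, -0.0]
wrist_force: [-0.1, -0.9, -0.6]
opening: 0.466
grasp_force: 60.6
```

>>> servo_tool(
  motion=[
    [[0,0,0.05,0,1],[0,0,0.05,0,1]],
  ],
)

```text
time_s: 37.8
eef_pos: [0.5275, -0.0389, 0.0797]
eef_rot: [0.0, 0.706, 0.708, -0.0]
wrist_force: [-1.7, 0.6, 4.0]
opening: 0.468
grasp_force: 63.1
```

>>> servo_tool(
  motion=[
    [[0,0,0.05,0,1],[0,0,0.05,0,1]],
  ],
)

```text
time_s: 38.0
eef_pos: [0.5275, -0.0389, 0.0796]
eef_rot: [0.0, 0.706, 0.708, -0.0]
wrist_force: [-4.4, 1.0, 8.4]
opening: 0.467
grasp_force: 65.4
```

The small ring is seated: contact at 0.0797, as predicted. Releasing and clearing away.

>>> servo_tool(
  motion=[
    [[0,0,0,0,0.3],[0,0,0,0,-1],[0,0,0,0,-1],[0,0,0,0,-1]],
  ],
)

```text
time_s: 38.4
eef_pos: [0.5273, -0.0389, 0.0786]
eef_rot: [-0.0, 0.706, 0.708, -0.0]
wrist_force: [0.5, 0.9, -0.6]
opening: 0.944
grasp_force: 0.0
```

>>> servo_tool(
  motion=[
    [[0,0,-2,0,-1],[0,0,-6,0,-1],[0,0,-10,0,-1],[-4,-2,-12,0,-1],[-8,-4,-12,0,-1]],
  ],
)

```text
time_s: 38.9
eef_pos: [0.4895, -0.12, 0.2027]
eef_rot: [0.004, 0.705, 0.709, 0.001]
wrist_force: [0.9, -0.6, -0.5]
opening: 0.997
grasp_force: 0.0
```

>>> servo_tool(
  motion=[
    [[-4,-2,0,0,-1],[-8,-4,0,0,-1],[-12,-5,0,0,-1],[-12,-5,0,0,-1],[-12,-5,0,0,-1]],
  ],
)

```text
time_s: 39.4
eef_pos: [0.4375, -0.2398, 0.1986]
eef_rot: [-0.0, 0.707, 0.707, 0.0]
wrist_force: [-0.5, -0.0, -0.6]
opening: 1.001
grasp_force: 0.0
```

```bash
python3 snap.py 6
python3 - <<'E'
from h import *
for n,(u,v) in (("scene",(277,225)),("top",(263,240))):
    c=dict(np.load(f"pics/{n}6.npz"));P=[]
    for y in range(v-30,v+40):
        for x in range(u-30,u+30):
            if c["depth"][y,x]>0:
                o,r=ray(c,(x,y));q=o+r*c["depth"][y,x]
                P.append([np.hypot(q[0]-.5275,q[1]+.039),q[2]])
    P=np.array(P)
    for a,b in ((.011,.018),(.022,.025),(.027,.030)):
        k=(P[:,0]>a)&(P[:,0]<b);print(n,a,np.percentile(P[k,1],[25,50,75]).round(4) if k.any() else None)
E
```

```text
[ 0.43793781 -0.23829752  0.19853296] [0.3806901  0.31355874 0.18766285] [ 0.06641919  0.02245067 -0.01327746] 0.998745752592568
scene 0.011 [0.0659 0.0665 0.0675]
scene 0.022 [0.0402 0.0484 0.0536]
scene 0.027 [0.0208 0.0297 0.0372]
top 0.011 [0.0669 0.0681 0.0689]
top 0.022 [0.0468 0.0546 0.0569]
top 0.027 [0.0363 0.0389 0.0407]
```

View pics/c6.png

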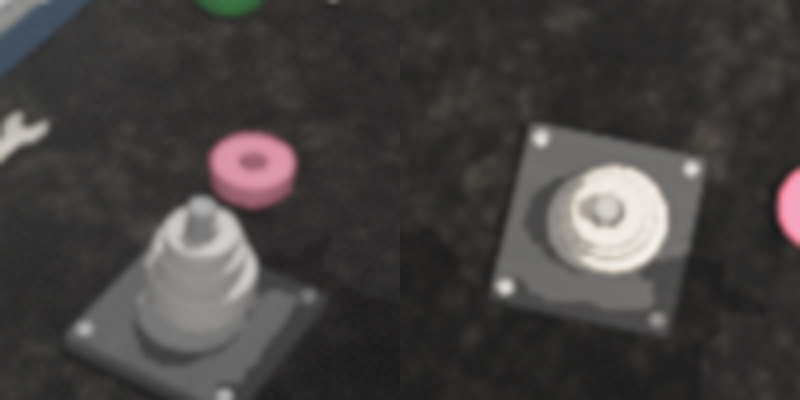

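The stack is flat and stepped, largest to smallest. The top view gives ring tops at about 0.068, 0.055 and 0.039 m, against 0.068, 0.056 and 0.040 expected. The robot is clear, so I'll hand in.

```bash
python3 -c "
from bench import ctrl
print(ctrl.hand_in())"
```

```text
the job is handed in; nothing more can be done
None
```

I handed the job in with all three rings threaded and seated on the arbor, largest to smallest, and the robot clear; the arm finished at about 39 s of the 72 s, and the hand-in returned no verdict.

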